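# Fetch the moka funnel from the slide-lid box under the cupboard shelf

### The job

Lift the knobbed steel canister off the wooden box and stand it on the counter. Feel which way the lid gives, for one end of its grooves is plugged, and slide it gently along the grooves until it comes free; lay it flat on the counter, handle up. Then lift out the moka pot's funnel and stand it in the middle of the round cork coaster, tube up as it stood in the box, without forcing the lid, tipping or dropping anything, or disturbing the other things.

Things in the scene. Friction and masses are not known exactly. Their poses are not given: they have to be found in the camera images.
- cupboard: fixed painted cupboard frame, door open, no back. Origin on the counter below the middle of the robot-side edge of its shelf of steel rods, which runs 150 mm from there along +x and 521 mm to each side in y, 325 to 333 mm above the counter; side panels 530 mm to each side. Box and canister stand under the shelf's front part: tools must come in slanting from the robot's side, about 40 degrees from vertical
- box: fixed wooden box, 120 (x) x 176 (y) x 90 mm high, origin under its centre. Inside 96 x 160 mm, floor 6 mm up. Long walls (along y) 12 mm thick, grooved 7 mm deep: ledge at height 78, lip from 86 to 90 mm. Both end walls 76 mm high. Plugs in the grooves at one end (+y or -y, differs, can hardly be seen) stop the lid after 3 mm; it leaves at the other, clear once its origin is 168 mm from the box's
- lid: loose wooden plate 106 (x) x 160 (y) x 6 mm, 0.13 kg, centred in the box's grooves (2 mm play each side and up; friction varies; jams if pulled askew; a few N slide it, over 8 N means it is stopped). Origin: centre of its underside, y along the grooves. On its middle a bar handle, 64 mm along x, 14 mm thick along y, from 6 to 34 mm above the underside: pinch it along y
- funnel: loose aluminium moka funnel, 0.07 kg, standing upside down on the box floor: basket of diameter 60 and height 30 mm below, tube of diameter 13 mm from 30 to 71 mm height. Origin: centre of its underside (basket rim), z up along the tube. It stands within 30 mm of the box's middle along y
- canister: loose closed stainless canister, about 0.3 kg, diameter 70 mm, body 84 mm high, on top a straight knob of diameter 20 mm from 84 to 112 mm height. Origin under its centre, z up. It stands on the lid, close beside the lid's handle
- coaster: fixed round cork coaster, diameter 100 mm, 8 mm thick, origin under its centre on the counter
- moka: bystander: squat eight-sided moka pot, diameter 100 mm, 144 mm high, handle reaching 92 mm towards its -y, spout towards +y; origin under its centre
- tumbler_a: bystander: glass espresso tumbler, diameter 62 mm, 70 mm high; origin under its centre
- tumbler_b: bystander: a second such tumbler; origin under its centre
- spoon_rest: bystander: white ceramic spoon rest shaped like a lemon, 126 x 78 x 14 mm, with a spoon fixed on it; origin under its centre, length along x
- jar: bystander: closed glass jar, diameter 72 mm, 100 mm high; origin under its centre
- mug: bystander: white mug, diameter 76 mm, 85 mm high, handle at its +y; origin under its centre
Mind the look-alikes: they are no part of the job. Leave any green look-alike of the canister alone. Several things have the shape of the coaster; the one meant has the colours described above.

How it is judged:
By the outcome, as a careful person would: the job done as asked, in the order asked, and still so for the second after the job is handed in, with the robot touching nothing.
It also fails if it takes over 72 s, if anything falls off the work surface, if the arm or the gripper's body presses on something with over 40 N, if the wrist force passes 120 N, or if a joint passes its speed limit or range.

### The arm

A 6-joint arm with a two-finger parallel gripper is mounted at the origin on the work surface. World frame = base frame: x ahead of the robot, y to its left, z up, the work surface at z = 0. Lengths are in m, angles in rad, forces in N, time in s.
With the tool pointing down it reaches from about 0.25 to 0.775 m from the base axis. Payload 4 kg.
Tool frame: the origin (TCP) lies midway between the tips of the shut fingers; the grasp point (between the pads) lies 19 mm behind it; z points along the fingers, y is the direction in which the jaws open and shut (so a half turn about z gives the same grasp; the last joint's range is limited). The gripper opens to 94 mm and grips with 3 to 60 N. Pads are 16 mm wide; open, the fingers measure 119 mm over their backs; the gripper's body (75 mm by 177 mm) begins 78 mm behind the grasp point.
Start: joints at [-1.358, 0.087, 1.371, -0, 1.684, -0.103], TCP at [0.171, -0.523, 0.206] pointing down, gripper open.
Joint ranges: [-3.1, 3.1], [-0.76, 2.03], [0.27, 2.55], [-1.08, 4.22], [0.17, 2.65], [-2.57, 2.57]. Speed limits (rad/s): [2.79, 2.79, 3.14, 3.14, 3.14, 3.14].

### API

Orientations are given as [roll, pitch, yaw] about the fixed x, y, z axes, in that order (R = Rz(yaw) Ry(pitch) Rx(roll)).
In Python, from bench import robot, cams gives the robot as it stands.
- The arm moves only by the tool step_arm, never from a script. Its argument "plan" is a list that holds one entry, the list of rows, each a list of 5 numbers: the shift along the world's x, y, z in mm, then the turn about the world's z in rad, then the opening in per cent of the stroke, from 0 (shut) to 100 (fully open). In form: [[[tx, ty, tz, turn, fingers], ...]]. A call has 1 to 8 rows; each row is the pose to reach, as a shift and turn from the pose commanded when the call began; what a row does not reach only later rows make up. A row lasts 1/12 s, in which the tool goes at most 41.7 mm and 7.16 degrees, less where a joint would pass 70% of its speed; a pose out of reach is approached as far as the arm can. A call with a gripper value outside its range is refused whole. The fingers move at their own pace and stop on an object; the grip force is fixed at half the most. Time passes only in rows, so rows that repeat a pose let the fingers close. It gives the time, the measured TCP pose, the force and the opening at its end, in the units of the state.
- robot.get_obs(): the state, without advancing time (a new reading comes with each control period).
- cams.snapshot(name): name is "side" or "top" or "wrist"; returns a dict with "frame" (384x512x3 uint8, red, green, blue), "camera_matrix" (3x3 intrinsics, pixels), "origin" and "attitude" of the camera in the world; the wrist camera has in their place "T_tool_cam" (4x4, takes a point from camera to tool coordinates, whose origin is the TCP and whose axes are the flange's). Camera axes: x right, y down, z forward; pixel columns grow to the right and rows downward; lengths in m; the calibration is good to about 2 mm. A picture is of the moment at which its call begins: read the wrist's pose just before it. There is no depth.
- robot.close_job(): hands the job in, once; it reports no verdict.
The state is a dict: "time": time; "joint_positions": joint angles; "qvel": joint speeds; "joint_torque": joint torques, N m; "tool_pos": TCP position; "ee_rot": TCP orientation; "wrist_force": force on the tool from outside, world axes, zero at the start; "wrist_torque": the same for the moment, N m; "width": finger opening in m.
Only numpy, scipy, OpenCV 4.12 (cv2) and the standard library are available. Lean on these libraries where they do the work, as an engineer would, in place of code of your own. Each camera call takes 0.05 s, during which the arm holds its last target. There are 200 camera calls.

## Working session

There is one attempt and no reset: what is moved stays moved. The work goes in short steps, Python scripts to look and compute and a tool call to move; the robot and the scene stay as the last step left them, time stands still between calls to the robot, and variables do not carry over. Pictures are saved under pics/ and viewed, about 8 in all and at most 12, crops included, and the job is handed in when it is done.

Besides the shell and the picture viewer there is one more tool, called by a JSON object that holds its "api" and its "payload". step_arm: Moves the arm, as the interface text tells. Its arguments: {"type":"object","properties":{"plan":{"type":"array"}},"required":["plan"]}

```bash
mkdir -p pics; ls; python3 - <<'E'
from bench import robot,cams
import cv2,numpy as np
o=robot.get_obs();print(o)
for n in ["side","top","wrist"]:
    s=cams.snapshot(n);cv2.imwrite(f"pics/{n}0.png",s["frame"][:,:,::-1])
    np.savez(f"{n}0.npz",**s)
    print(n,{k:np.round(v,4).tolist() for k,v in s.items() if k!="frame"})
a=cv2.imread("pics/side0.png");b=cv2.imread("pics/top0.png")
E
```

```text
pics
{'time': 0.0, 'joint_positions': array([-1.35814416e+00,  8.79919696e-02,  1.37223731e+00, -5.83513249e-07,
        1.68360478e+00, -1.03106138e-01]), 'qvel': array([-0.00064486, -0.00156381, -0.00072506,  0.00035395, -0.00085732,
        0.00043748]), 'joint_torque': array([-3.69357431e-04, -3.40181172e+01, -3.02425718e+01,  7.16905436e-02,
        3.29801522e-02, -1.62937281e-04]), 'tool_pos': array([ 0.17067191, -0.52227462,  0.20429258]), 'ee_rot': array([-3.13936309e+00, -2.30116559e-04,  3.15757983e-01]), 'wrist_force': array([ 0.86502832, -1.0934247 ,  0.30987153]), 'wrist_torque': array([ 0.02327649, -0.01799719,  0.04469332]), 'width': 0.09415520650628907}
side {'camera_matrix': [[393.2395, 0.0, 266.4318], [0.0, 393.2395, 197.1512], [0.0, 0.0, 1.0]], 'origin': [0.2642, 1.0011, 0.7273], 'attitude': [-2.1409, 0.0204, -2.936]}
top {'camera_matrix': [[413.278, 0.0, 258.6994], [0.0, 413.278, 191.6635], [0.0, 0.0, 1.0]], 'origin': [0.3909, 0.0022, 1.142], 'attitude': [-3.0504, 0.0039, -1.5475]}
wrist {'camera_matrix': [[301.1123, 0.0, 259.3189], [0.0, 301.1123, 194.2649], [0.0, 0.0, 1.0]], 'T_tool_cam': [[0.0002, -0.9696, -0.2448, 0.0712], [1.0, 0.0002, 0.0001, 0.0002], [-0.0001, -0.2448, 0.9696, -0.18], [0.0, 0.0, 0.0, 1.0]]}
```

```bash
python3 - <<'E'
import cv2,numpy as np
a=cv2.imread("pics/side0.png");b=cv2.imread("pics/top0.png")
cv2.imwrite("pics/s.png",cv2.resize(a,(800,600),interpolation=cv2.INTER_CUBIC));cv2.imwrite("pics/t.png",cv2.resize(b,(800,600),interpolation=cv2.INTER_CUBIC))
E
```

```text
(no output)
```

View pics/s.png

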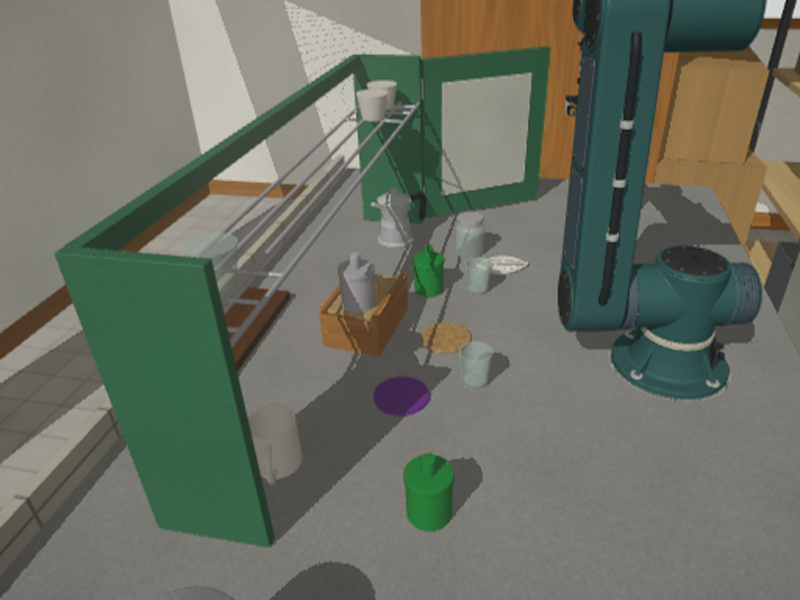

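View pics/t.png

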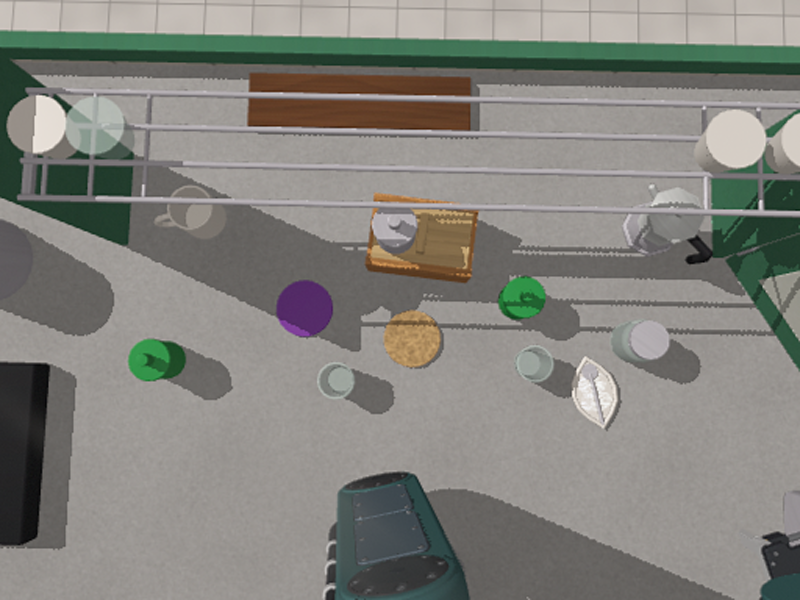

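```bash
cat > h.py <<'E'
import numpy as np,cv2
from scipy.spatial.transform import Rotation as R
def cam(s,obs=None):
    K=s["camera_matrix"]
    if "origin" in s: return K,R.from_euler("xyz",s["attitude"]).as_matrix(),np.array(s["origin"])
    T=s["T_tool_cam"];A=R.from_euler("xyz",obs["ee_rot"]).as_matrix()
    return K,A@T[:3,:3],A@T[:3,3]+obs["tool_pos"]
def ray(c,u,v):
    K,A,o=c;return o,A@np.linalg.inv(K)@np.array([u,v,1.])
def on(c,u,v,z):
    o,d=ray(c,u,v);return o+d*(z-o[2])/d[2]
def proj(c,p):
    K,A,o=c;q=K@A.T@(np.array(p,float)-o);return q[:2]/q[2]
def tri(c1,p1,c2,p2):
    o1,d1=ray(c1,*p1);o2,d2=ray(c2,*p2)
    t=np.linalg.lstsq(np.c_[d1,-d2],o2-o1,rcond=None)[0]
    a,b=o1+d1*t[0],o2+d2*t[1];return (a+b)/2,np.linalg.norm(a-b)
E
python3 - <<'E'
from h import *
np.set_printoptions(precision=3,suppress=True)
t=cam(dict(np.load("top0.npz")));s=cam(dict(np.load("side0.npz")))
f=.64
T=lambda u,v,z:on(t,u*f,v*f,z)
print("front rod",T(96,198,.329),T(400,205,.329),T(790,215,.329))
print("back rod",T(400,100,.329))
print("box top corners",T(374,194,.09),T(478,211,.09),T(470,282,.09),T(366,270,.09))
print("knob",T(396,224,.196),"cantop",T(395,229,.168), tri(t,(396*f,224*f),s,(356*f,257*f)))
print("handle",T(422,236,.112))
for n,u,v,z in [("coaster",412,338,.008),("purple",305,308,.008),("greenA",523,297,.084),("greenB",155,360,.084),("tumA",336,380,.07),("tumB",535,363,.07),("jar",650,340,.1),("spoon",596,392,.014),("mug",190,207,.08),("moka",675,210,.14),("brown",360,100,.0)]: print(n,T(u,v,z))
E
```

```text
front rod [0.587 0.406 0.329] [0.587 0.015 0.329] [ 0.585 -0.483  0.329]
back rod [0.726 0.019 0.329]
box top corners [0.662 0.063 0.09 ] [ 0.637 -0.11   0.09 ] [ 0.518 -0.099  0.09 ] [0.534 0.072 0.09 ]
knob [0.59  0.023 0.196] cantop [0.588 0.025 0.168] (array([0.593, 0.023, 0.187]), np.float64(0.0035634987637335))
handle [ 0.589 -0.018  0.112]
coaster [ 0.427 -0.006  0.008]
purple [0.475 0.183 0.008]
greenA [ 0.496 -0.187  0.084]
greenB [0.379 0.413 0.084]
tumA [0.353 0.118 0.07 ]
tumB [ 0.388 -0.21   0.07 ]
jar [ 0.43  -0.388  0.1  ]
spoon [ 0.341 -0.326  0.014]
mug [0.635 0.371 0.08 ]
moka [ 0.634 -0.415  0.14 ]
brown [0.859 0.098 0.   ]
```

```bash
python3 - <<'E'
import cv2
a=cv2.imread("pics/top0.png")[105:235,150:400];b=cv2.imread("pics/side0.png")[130:270,180:340]
import numpy as np
a=cv2.resize(a,(800,416),interpolation=cv2.INTER_CUBIC)
cv2.imwrite("pics/c1.png",a)
E
```

```text
(no output)
```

View pics/c1.png

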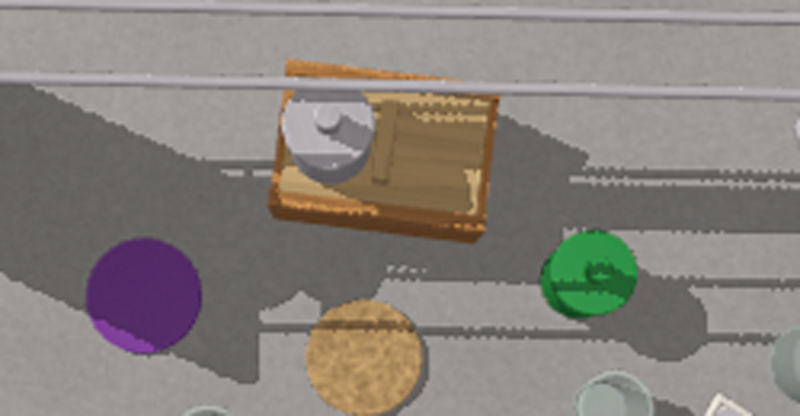

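{"api": "step_arm", "payload": {"plan": [[[20,30,10,-0.05,100],[40,60,20,-0.1,100],[60,90,30,-0.15,100],[80,120,40,-0.2,100],[100,150,50,-0.25,100],[120,180,60,-0.3,100],[140,210,70,-0.35,100],[160,240,80,-0.4,100]]]}}

```text
time: 0.82
tool_pos: [0.3313, -0.2811, 0.2858]
ee_rot: [-3.142, 0.0, -0.087]
wrist_force: [0.7, -0.5, -0.2]
width: 0.0939
```

{"api": "step_arm", "payload": {"plan": [[[10,20,35,0,100],[20,40,70,0,100],[30,60,105,0,100],[40,80,140,0,100],[50,100,175,0,100],[60,120,210,0,100],[70,140,245,0,100],[70,160,285,0,100]]]}}

```text
time: 1.48
tool_pos: [0.4017, -0.123, 0.5679]
ee_rot: [-3.141, 0.002, -0.083]
wrist_force: [0.9, -0.4, 0.2]
width: 0.0936
```

{"api": "step_arm", "payload": {"plan": [[[0,0,40,0,100],[0,0,80,0,100],[0,0,120,0,100],[0,0,160,0,100],[0,0,200,0,100],[0,0,240,0,100],[0,0,280,0,100],[0,0,320,0,100]]]}}

```text
time: 2.15
tool_pos: [0.3833, -0.119, 0.6522]
ee_rot: [3.127, -0.039, -0.084]
wrist_force: [-0.5, -0.3, -0.3]
width: 0.0939
```

```bash
python3 - <<'E'
from bench import robot
o=robot.get_obs();print(o["joint_positions"],o["tool_pos"],o["ee_rot"])
from h import *
s=cam(dict(np.load("side0.npz")))
o_,d=ray(s,210*.64,262*.64); 
for y in (.53,.545): print(y,o_+d*(y-o_[1])/d[1], on(s,272*.64,545*.64,0))
E
```

```text
[-4.42952669e-01  1.70602494e-01  2.75415424e-01  1.06659800e-03
  2.65374762e+00  1.21319853e+00] [ 0.38332881 -0.11900839  0.6522194 ] [ 3.12737583 -0.03934112 -0.08412255]
0.53 [0.57198843 0.53       0.448388  ] [ 5.82833188e-01  5.19657729e-01 -1.11022302e-16]
0.545 [0.56218764 0.545      0.45727025] [ 5.82833188e-01  5.19657729e-01 -1.11022302e-16]
```

{"api": "step_arm", "payload": {"plan": [[[0,0,-40,0,100],[0,0,-80,0,100],[0,0,-120,0,100],[0,0,-120,0,100]]]}}

```text
time: 2.48
tool_pos: [0.3831, -0.1188, 0.5223]
ee_rot: [3.134, -0.023, -0.084]
wrist_force: [0.2, -0.6, -1.4]
width: 0.0943
```

```bash
python3 - <<'E'
from bench import robot
o=robot.get_obs();print(o["joint_positions"],o["tool_pos"],o["ee_rot"])
E
```

```text
[-4.42831879e-01 -9.33383885e-02  8.99931876e-01  6.69777720e-04
  2.31113025e+00  1.21278321e+00] [ 0.3830548  -0.11882745  0.52225418] [ 3.13368019 -0.02252483 -0.08427196]
```

{"api": "step_arm", "payload": {"plan": [[[38,12,10,0,100],[76,24,20,0,100],[114,36,30,0,100],[152,48,40,0,100],[190,60,40,0,100],[230,72,40,0,100],[270,84,40,0,100],[310,96,40,0,100]]]}}

```text
time: 3.15
tool_pos: [0.6182, -0.0318, 0.5192]
ee_rot: [3.129, -0.058, -0.083]
wrist_force: [0.5, -0.6, 0.9]
width: 0.0942
```

{"api": "step_arm", "payload": {"plan": [[[40,0,0,0,100],[80,0,0,0,100],[120,0,0,0,100],[160,0,0,0,100],[200,0,0,0,100],[240,0,0,0,100],[280,0,0,0,100],[320,0,0,0,100]]]}}

```text
time: 3.82
tool_pos: [0.7205, -0.0278, 0.4265]
ee_rot: [3.131, -0.074, -0.079]
wrist_force: [-41.0, -1.8, 32.4]
width: 0.094
```

```bash
python3 - <<'E'
from bench import robot
o=robot.get_obs();print(o["joint_positions"],o["tool_pos"],o["ee_rot"])
E
```

```text
[-0.11333169  0.58652893  0.27376044 -0.00985279  2.20710057  1.53114256] [ 0.72051115 -0.02783924  0.42654232] [ 3.13116148 -0.07386929 -0.07944144]
```

{"api": "step_arm", "payload": {"plan": [[[-40,0,0,0,100],[-80,0,0,0,100],[-120,0,0,0,100],[-160,0,0,0,100],[-160,0,0,0,100]]]}}

```text
time: 4.23
tool_pos: [0.5615, -0.0284, 0.4252]
ee_rot: [3.13, -0.088, -0.084]
wrist_force: [0.1, 0.1, 1.8]
width: 0.0939
```

```bash
python3 - <<'E'
from bench import robot,cams
import cv2
o=robot.get_obs();print(o)
s=cams.snapshot("side");cv2.imwrite("pics/s1.png",s["frame"][:,:,::-1])
E
```

```text
{'time': 4.2333, 'joint_positions': array([-0.14728611,  0.11149801,  0.90876264, -0.00717638,  2.03289452,
        1.50431759]), 'qvel': array([-0.00203115,  0.06605573, -0.10538231,  0.01169052, -0.08134765,
        0.00646648]), 'joint_torque': array([ -0.41038605, -32.14311361, -25.53255379,  -0.10628841,
        -0.22927196,  -0.05095098]), 'tool_pos': array([ 0.56147335, -0.02835795,  0.42520041]), 'ee_rot': array([ 3.12957568, -0.08784357, -0.08376289]), 'wrist_force': array([0.05869385, 0.07486407, 1.76211282]), 'wrist_torque': array([ 0.01983433, -0.00364571, -0.02628709]), 'width': 0.09393381594099708}
```

View pics/s1.png

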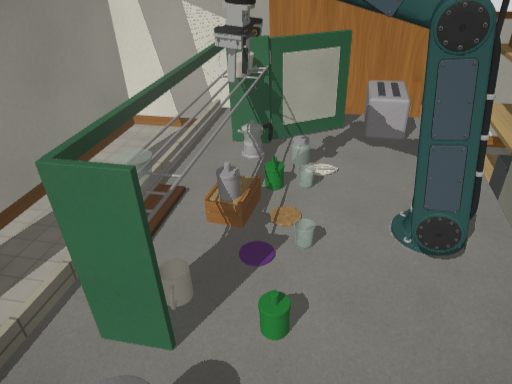

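{"api": "step_arm", "payload": {"plan": [[[32,0,27,0,100],[64,0,54,0,100],[96,0,81,0,100],[128,0,108,0,100],[160,0,135,0,100],[192,0,162,0,100],[224,0,189,0,100],[256,0,216,0,100]]]}}

```text
time: 4.95
tool_pos: [0.6738, -0.0264, 0.4921]
ee_rot: [3.131, -0.121, -0.083]
wrist_force: [-0.5, 0.5, 0.1]
width: 0.0938
```

{"api": "step_arm", "payload": {"plan": [[[320,0,270,0,100],[640,0,540,0,100],[960,0,810,0,100],[960,0,810,0,100],[960,0,810,0,100],[960,0,810,0,100],[960,0,810,0,100],[960,0,810,0,100]]]}}

```text
time: 5.62
tool_pos: [0.7055, -0.0217, 0.4729]
ee_rot: [3.132, -0.15, -0.083]
wrist_force: [0.1, -0.7, 0.3]
width: 0.0941
```

```bash
python3 - <<'E'
from bench import robot
o=robot.get_obs();print(o["joint_positions"],o["tool_pos"],o["ee_rot"])
E
```

```text
[-0.108232    0.52190258  0.27380745 -0.0068155   2.19587647  1.54153036] [ 0.70552774 -0.0216764   0.47294573] [ 3.13224797 -0.14980717 -0.08266826]
```

```bash
cat > kin.py <<'E'
import numpy as np
D=np.array([[.08799,1.37224,1.6836,.5495,.2043],[.1706,.2754,2.6537,.4014,.6522],[-.0933,.8999,2.3111,.4011,.5222],[.1115,.9088,2.0329,.5622,.4252],[.5219,.2738,2.1959,.7059,.4729]])
# unknown a,h,L1,L2,e(perp offset),d
A=[];b=[]
for j2,j3,j5,r,z in D:
    s2,s3,s5=j2,j2+j3,j2+j3+j5
    A+= [[1,0,np.sin(s2),np.sin(s3),np.sin(s5)],[0,1,np.cos(s2),np.cos(s3),np.cos(s5)]];b+=[r,z]
P,res,_,_=np.linalg.lstsq(np.array(A),np.array(b),rcond=None)
def fk(q):
    s=np.cumsum(q);a,h,l1,l2,d=P
    return np.array([a+l1*np.sin(s[0])+l2*np.sin(s[1])+d*np.sin(s[2]),h+l1*np.cos(s[0])+l2*np.cos(s[1])+d*np.cos(s[2]),s[2]])
E
python3 - <<'E'
from kin import *
from scipy.optimize import least_squares
np.set_printoptions(precision=4,suppress=True)
print(P,res,np.array(A)@P-b)
lo=[-.76,.27,.17];hi=[2.03,2.55,2.65]
def ratchet(q,dirn,n,w):
    for _ in range(n):
        p=fk(q);t=p[:2]+.0417*np.array(dirn)/np.hypot(*dirn)
        f=lambda x:np.r_[fk(x)[:2]-t,w*(fk(x)[2]-p[2])]
        q=least_squares(f,np.clip(q,np.array(lo)+1e-4,np.array(hi)-1e-4),bounds=(lo,hi)).x
    return q
q0=np.array([.45,.2739,2.268])
for w in (.3,.5,1,2):
  for ang in (0,20,40,55,70,90):
    q=ratchet(q0,(np.cos(np.radians(ang)),np.sin(np.radians(ang))),8,w);print(w,ang,q,fk(q)-fk(q0))
E
```

```text
[0.0503 0.451  0.4012 0.4992 0.6782] [0.0047] [ 0.0306  0.0231 -0.0393 -0.0332 -0.0116 -0.0044  0.018   0.01    0.0023
  0.0045]
0.3 0 [0.6185 0.27   1.8109] [ 0.304  -0.036  -0.2924]
0.3 20 [0.4978 0.27   1.8393] [ 0.2775  0.0634 -0.3847]
0.3 40 [0.3673 0.27   1.9056] [ 0.2171  0.1508 -0.449 ]
0.3 55 [0.2677 0.27   1.9773] [ 0.1533  0.2016 -0.4769]
0.3 70 [0.1718 0.27   2.0649] [ 0.078   0.2359 -0.4853]
0.3 90 [0.06   0.27   2.2007] [-0.0314  0.2526 -0.4613]
0.5 0 [0.6438 0.27   1.864 ] [ 0.2712 -0.0727 -0.2141]
0.5 20 [0.5309 0.27   1.9122] [ 0.237   0.0119 -0.2787]
0.5 40 [0.4088 0.27   1.9933] [ 0.1735  0.0872 -0.3198]
0.5 55 [0.3168 0.27   2.0718] [ 0.1101  0.1316 -0.3333]
0.5 70 [0.2295 0.27   2.1618] [ 0.0375  0.1627 -0.3305]
0.5 90 [0.1296 0.27   2.2929] [-0.0658  0.1821 -0.2994]
1 0 [0.6867 0.27   1.9423] [ 0.219  -0.1251 -0.0929]
1 20 [0.5884 0.27   2.016 ] [ 0.1733 -0.0587 -0.1176]
1 40 [0.48   0.27   2.1121] [ 0.1064  0.0046 -0.1298]
1 55 [0.3975 0.27   2.194 ] [ 0.0456  0.0456 -0.1305]
1 70 [0.3177 0.27   2.2802] [-0.0208  0.079  -0.1241]
1 90 [0.2214 0.27   2.3949] [-0.1114  0.1107 -0.1056]
2 0 [0.7115 0.27   1.9823] [ 0.1906 -0.1508 -0.0281]
2 20 [0.6209 0.27   2.0662] [ 0.1398 -0.0912 -0.0349]
2 40 [0.5183 0.27   2.166 ] [ 0.0727 -0.0305 -0.0376]
2 55 [0.4382 0.27   2.2466] [ 0.0146  0.0114 -0.0371]
2 70 [0.3589 0.27   2.3284] [-0.0474  0.048  -0.0346]
2 90 [0.2595 0.27   2.4335] [-0.1307  0.0865 -0.0288]
```

{"api": "step_arm", "payload": {"plan": [[[240,0,320,0,100],[480,0,640,0,100],[960,0,1280,0,100],[960,0,1280,0,100],[960,0,1280,0,100],[960,0,1280,0,100],[960,0,1280,0,100],[960,0,1280,0,100]]]}}

```text
time: 6.28
tool_pos: [0.6893, -0.0181, 0.5001]
ee_rot: [3.134, -0.181, -0.082]
wrist_force: [0.3, -0.3, -0.4]
width: 0.0943
```

{"api": "step_arm", "payload": {"plan": [[[2000,0,2600,0,100],[2000,0,2600,0,100],[2000,0,2600,0,100],[2000,0,2600,0,100],[2000,0,2600,0,100],[2000,0,2600,0,100],[2000,0,2600,0,100],[2000,0,2600,0,100]]]}}

```text
time: 6.95
tool_pos: [0.6823, -0.0154, 0.5173]
ee_rot: [3.135, -0.21, -0.082]
wrist_force: [0.9, -0.1, -0.4]
width: 0.0942
```

{"api": "step_arm", "payload": {"plan": [[[2400,0,2600,0,100],[2400,0,2600,0,100],[2400,0,2600,0,100],[2400,0,2600,0,100],[2400,0,2600,0,100],[2400,0,2600,0,100],[2400,0,2600,0,100],[2400,0,2600,0,100]]]}}

```text
time: 7.62
tool_pos: [0.6984, -0.0136, 0.5152]
ee_rot: [3.137, -0.242, -0.082]
wrist_force: [0.1, -0.2, -0.7]
width: 0.0937
```

{"api": "step_arm", "payload": {"plan": [[[2400,0,2600,0,100],[2400,0,2600,0,100],[2400,0,2600,0,100],[2400,0,2600,0,100],[2400,0,2600,0,100],[2400,0,2600,0,100],[2400,0,2600,0,100],[2400,0,2600,0,100]]]}}

```text
time: 8.28
tool_pos: [0.7129, -0.0123, 0.5151]
ee_rot: [3.139, -0.275, -0.082]
wrist_force: [0.0, -0.2, 0.9]
width: 0.0943
```

{"api": "step_arm", "payload": {"plan": [[[2400,0,2600,0,100],[2400,0,2600,0,100],[2400,0,2600,0,100],[2400,0,2600,0,100],[2400,0,2600,0,100],[2400,0,2600,0,100],[2400,0,2600,0,100],[2400,0,2600,0,100]]]}}

```text
time: 8.95
tool_pos: [0.7267, -0.0115, 0.5162]
ee_rot: [3.141, -0.308, -0.082]
wrist_force: [-0.1, -1.0, 0.1]
width: 0.0942
```

{"api": "step_arm", "payload": {"plan": [[[2400,0,2600,0,100],[2400,0,2600,0,100],[2400,0,2600,0,100],[2400,0,2600,0,100],[2400,0,2600,0,100],[2400,0,2600,0,100],[2400,0,2600,0,100],[2400,0,2600,0,100]]]}}

```text
time: 9.62
tool_pos: [0.74, -0.0108, 0.5182]
ee_rot: [-3.14, -0.342, -0.082]
wrist_force: [-0.1, 0.7, -0.4]
width: 0.0942
```

```bash
python3 - <<'E'
from bench import robot
o=robot.get_obs();print(o["joint_positions"],o["tool_pos"],o["ee_rot"])
E
```

```text
[-0.09378719  0.47563916  0.27496995  0.00615538  2.04892926  1.56233514] [ 0.73998964 -0.01083121  0.51824787] [-3.14014877 -0.34208555 -0.08179927]
```

{"api": "step_arm", "payload": {"plan": [[[2300,0,2600,0,100],[2300,0,2600,0,100],[2300,0,2600,0,100],[2300,0,2600,0,100],[2300,0,2600,0,100],[2300,0,2600,0,100],[2300,0,2600,0,100],[2300,0,2600,0,100]]]}}

```text
time: 10.28
tool_pos: [0.7486, -0.0105, 0.525]
ee_rot: [-3.138, -0.377, -0.082]
wrist_force: [0.1, 0.0, -0.4]
width: 0.0937
```

{"api": "step_arm", "payload": {"plan": [[[2300,0,2600,0,100],[2300,0,2600,0,100],[2300,0,2600,0,100],[2300,0,2600,0,100],[2300,0,2600,0,100],[2300,0,2600,0,100],[2300,0,2600,0,100],[2300,0,2600,0,100]]]}}

```text
time: 10.95
tool_pos: [0.7582, -0.0103, 0.5314]
ee_rot: [-3.136, -0.412, -0.082]
wrist_force: [-0.2, 0.2, -0.3]
width: 0.0936
```

{"api": "step_arm", "payload": {"plan": [[[2300,0,2600,0,100],[2300,0,2600,0,100],[2300,0,2600,0,100],[2300,0,2600,0,100],[2300,0,2600,0,100],[2300,0,2600,0,100],[2300,0,2600,0,100],[2300,0,2600,0,100]]]}}

```text
time: 11.62
tool_pos: [0.7684, -0.0102, 0.5378]
ee_rot: [-3.133, -0.448, -0.082]
wrist_force: [0.3, 0.7, -0.9]
width: 0.0943
```

{"api": "step_arm", "payload": {"plan": [[[2300,0,2600,0,100],[2300,0,2600,0,100],[2300,0,2600,0,100],[2300,0,2600,0,100],[2300,0,2600,0,100],[2300,0,2600,0,100],[2300,0,2600,0,100],[2300,0,2600,0,100]]]}}

```text
time: 12.28
tool_pos: [0.7789, -0.0101, 0.5442]
ee_rot: [-3.131, -0.484, -0.083]
wrist_force: [1.0, 0.1, -0.0]
width: 0.0939
```

{"api": "step_arm", "payload": {"plan": [[[2300,0,2600,0,100],[2300,0,2600,0,100],[2300,0,2600,0,100],[2300,0,2600,0,100],[2300,0,2600,0,100],[2300,0,2600,0,100],[2300,0,2600,0,100],[2300,0,2600,0,100]]]}}

```text
time: 12.95
tool_pos: [0.7898, -0.0101, 0.5509]
ee_rot: [-3.128, -0.521, -0.083]
wrist_force: [-0.4, 0.6, -0.1]
width: 0.0936
```

{"api": "step_arm", "payload": {"plan": [[[2300,0,2600,0,100],[2300,0,2600,0,100],[2300,0,2600,0,100],[2300,0,2600,0,100],[2300,0,2600,0,100],[2300,0,2600,0,100],[2300,0,2600,0,100],[2300,0,2600,0,100]]]}}

```text
time: 13.62
tool_pos: [0.8008, -0.0101, 0.5578]
ee_rot: [-3.126, -0.558, -0.084]
wrist_force: [1.1, -0.0, 0.7]
width: 0.0935
```

{"api": "step_arm", "payload": {"plan": [[[2300,0,2600,0,100],[2300,0,2600,0,100],[2300,0,2600,0,100],[2300,0,2600,0,100],[2300,0,2600,0,100],[2300,0,2600,0,100],[2300,0,2600,0,100],[2300,0,2600,0,100]]]}}

```text
time: 14.28
tool_pos: [0.8118, -0.0102, 0.5651]
ee_rot: [-3.123, -0.596, -0.085]
wrist_force: [-0.2, 0.4, 0.8]
width: 0.0943
```

{"api": "step_arm", "payload": {"plan": [[[2300,0,2600,0,100],[2300,0,2600,0,100],[2300,0,2600,0,100],[2300,0,2600,0,100],[2300,0,2600,0,100],[2300,0,2600,0,100],[2300,0,2600,0,100],[2300,0,2600,0,100]]]}}

```text
time: 14.95
tool_pos: [0.8229, -0.0102, 0.5727]
ee_rot: [-3.12, -0.634, -0.086]
wrist_force: [-0.8, 0.1, 0.5]
width: 0.094
```

{"api": "step_arm", "payload": {"plan": [[[-41,3,0,-0.02,100],[-82,6,0,-0.04,100],[-123,10,0,-0.06,100],[-164,13,0,-0.06,100],[-205,16,0,-0.06,100],[-246,20,0,-0.06,100],[-287,25,0,-0.06,100],[-325,30,-15,-0.06,100]]]}}

```text
time: 15.62
tool_pos: [0.4952, 0.0199, 0.5618]
ee_rot: [-3.119, -0.642, -0.146]
wrist_force: [-0.4, 0.8, 1.4]
width: 0.0936
```

{"api": "step_arm", "payload": {"plan": [[[-30,0,-25,0,100],[-45,0,-60,0,100],[-45,0,-100,0,100],[-45,0,-140,0,100],[-40,0,-180,0,100],[-40,0,-215,0,100],[-40,0,-235,0,100],[-40,0,-235,0,100]]]}}

```text
time: 16.28
tool_pos: [0.4553, 0.02, 0.3151]
ee_rot: [-3.121, -0.623, -0.145]
wrist_force: [-0.5, 0.0, -0.7]
width: 0.0938
```

```bash
cat > snap.py <<'E'
import sys
from h import *
from bench import robot,cams
np.set_printoptions(precision=4,suppress=True)
def snap(name,tag):
    o=robot.get_obs();s=cams.snapshot(name);cv2.imwrite(f"pics/{tag}.png",s["frame"][:,:,::-1])
    print(o["time"],o["tool_pos"],o["ee_rot"],o["wrist_force"],o["width"])
    np.savez(f"{tag}.npz",**s,tool_pos=o["tool_pos"],ee_rot=o["ee_rot"])
    return s["frame"],cam(s,o),o
if __name__=="__main__": snap(*sys.argv[1:3])
E
python3 snap.py wrist w1
```

```text
16.2833 [0.4553 0.02   0.3151] [-3.1212 -0.6229 -0.1449] [-0.5232  0.027  -0.7384] 0.09384748213748466
```

View pics/w1.png

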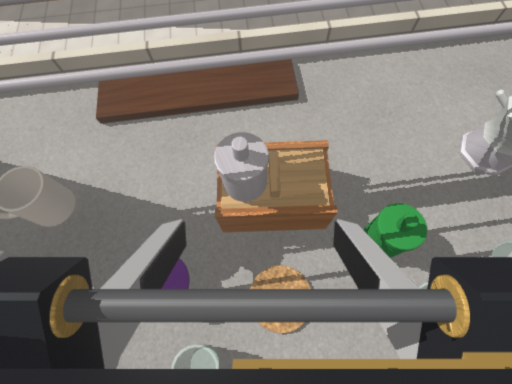

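```bash
python3 - <<'E'
from h import *
np.set_printoptions(precision=4,suppress=True)
d=dict(np.load("w1.npz"));c=cam(d,d)
t=cam(dict(np.load("top0.npz")))
for n,u,v,z in [("knobtop",240,142,.196),("knobbase",241,159,.168),("BL",222,143,.09),("BR",328,143,.09),("FR",336,209,.09),("FL",217,212,.09),("hback",274,153,.112),("hfront",276,193,.112),("coaster",282,299,.008)]: print(n,on(c,u,v,z))
print(tri(c,(240,142),t,(396*.64,222*.64)))
print("can edge project", [proj(c,p) for p in ([.592,.023,.196],[.592,.023,.168])])
A=R.from_euler("xyz",d["ee_rot"]).as_matrix();print(A[:,2],A[:,1])
E
```

```text
knobtop [0.5979 0.0258 0.196 ]
knobbase [0.5905 0.0275 0.168 ]
BL [0.6656 0.0552 0.09  ]
BR [ 0.6418 -0.1102  0.09  ]
FR [ 0.533 -0.098  0.09 ]
FL [0.5521 0.0723 0.09  ]
hback [ 0.624  -0.0211  0.112 ]
hfront [ 0.5609 -0.0143  0.112 ]
coaster [ 0.4252 -0.0065  0.008 ]
(array([0.5901, 0.0241, 0.2085]), np.float64(0.0031989037261348718))
can edge project [array([242.9337, 146.0351]), array([244.4226, 157.5375])]
[ 0.5801 -0.0641 -0.812 ] [-0.1326 -0.991  -0.0165]
```

{"api": "step_arm", "payload": {"plan": [[[28,2,-22,0,100],[56,4,-45,0,100],[85,6,-68,0,100],[114,8,-90,0,100],[126,7,-106,0,100],[138,5,-123,0,100],[147,4,-138,0,100],[147,4,-138,0,100]]]}}

```text
time: 17.0
tool_pos: [0.6058, 0.0235, 0.1831]
ee_rot: [-3.121, -0.631, -0.146]
wrist_force: [-0.4, 0.7, -0.4]
width: 0.0943
```

```bash
python3 snap.py wrist w2
```

```text
17.0 [0.6058 0.0235 0.1831] [-3.1206 -0.631  -0.1456] [-0.3586  0.7215 -0.4356] 0.09429099893124805
```

View pics/w2.png

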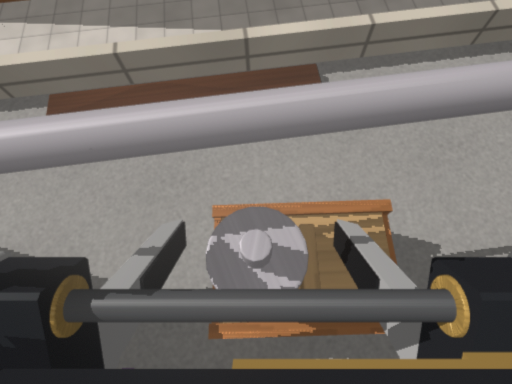

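```bash
python3 - <<'E'
from h import *
np.set_printoptions(precision=4,suppress=True)
d=dict(np.load("w2.npz"));c=cam(d,d)
print(on(c,257,243,.196),on(c,254,262,.168),on(c,257,258,.168))
A=R.from_euler("xyz",d["ee_rot"]).as_matrix()
p=on(c,257,243,.196);p[2]=.188;print("grasp-local",A.T@(p-d["tool_pos"]))
E
```

```text
[0.5975 0.0258 0.196 ] [0.5915 0.0293 0.168 ] [0.5938 0.027  0.168 ]
grasp-local [-0.004  -0.0013 -0.009 ]
```

{"api": "step_arm", "payload": {"plan": [[[0,1,-5,0,100],[0,1,-5,0,0],[0,1,-5,0,0],[0,1,-5,0,0],[0,1,-5,0,0],[0,1,-5,0,0],[0,1,-5,0,0],[0,1,-5,0,0]]]}}

```text
time: 17.72
tool_pos: [0.6048, 0.0248, 0.1801]
ee_rot: [-3.12, -0.635, -0.146]
wrist_force: [0.1, -0.5, -0.3]
width: 0.0508
```

{"api": "step_arm", "payload": {"plan": [[[0,0,0,0,0],[0,0,0,0,0],[0,0,0,0,0],[0,0,0,0,0],[0,0,0,0,0],[0,0,0,0,0],[0,0,0,0,0]]]}}

```text
time: 18.3
tool_pos: [0.6049, 0.0249, 0.18]
ee_rot: [-3.12, -0.635, -0.146]
wrist_force: [0.0, 1.0, -0.0]
width: 0.0195
```

{"api": "step_arm", "payload": {"plan": [[[0,0,4,0,0],[0,0,9,0,0],[0,0,15,0,0],[0,0,18,0,0],[-10,0,18,0,0],[-25,0,18,0,0],[-45,0,18,0,0],[-65,0,18,0,0]]]}}

```text
time: 18.97
tool_pos: [0.5382, 0.0247, 0.197]
ee_rot: [-3.12, -0.632, -0.145]
wrist_force: [-0.4, -0.2, -3.9]
width: 0.0195
```

{"api": "step_arm", "payload": {"plan": [[[-20,5,0,0,0],[-35,20,2,0,0],[-50,45,4,0,0],[-60,70,5,0,0],[-70,95,5,0,0],[-75,120,5,0,0],[-80,145,0,0,0],[-85,170,0,0,0]]]}}

```text
time: 19.63
tool_pos: [0.453, 0.1957, 0.1969]
ee_rot: [-3.119, -0.633, -0.146]
wrist_force: [-0.1, 0.8, -4.0]
width: 0.0193
```

{"api": "step_arm", "payload": {"plan": [[[0,25,-5,0,0],[0,50,-15,0,0],[0,75,-30,0,0],[0,90,-45,0,0],[0,98,-60,0,0],[0,100,-75,0,0],[0,100,-85,0,0],[0,100,-88,0,0]]]}}

```text
time: 20.3
tool_pos: [0.4641, 0.2779, 0.1164]
ee_rot: [-3.117, -0.605, -0.119]
wrist_force: [-0.8, -0.7, -4.0]
width: 0.0191
```

```bash
python3 - <<'E'
from snap import *
a,c,o=snap("side","s2"); b,c2,o=snap("wrist","w3")
cv2.imwrite("pics/v.png",np.hstack([a[130:350,170:400],b[100:320,130:400]])[:,:,::-1])
E
```

```text
20.3 [0.4641 0.2779 0.1164] [-3.1171 -0.6053 -0.1191] [-0.7677 -0.723  -3.9796] 0.019081981481502943
20.35 [0.4644 0.2779 0.1169] [-3.1167 -0.606  -0.1195] [ 0.6358 -0.749  -3.7768] 0.019249701506803794
```

View pics/v.png

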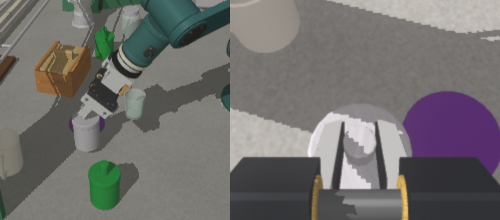

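```bash
python3 - <<'E'
from bench import robot
o=robot.get_obs();print(o["joint_positions"],o["tool_pos"],o["ee_rot"])
E
```

```text
[ 0.69169069 -0.18531292  1.93480197 -0.49458296  0.9869356   2.56567388] [0.46501507 0.27830607 0.11823252] [-3.11517934 -0.60775367 -0.12024983]
```

{"api": "step_arm", "payload": {"plan": [[[0,5,0,0.1,0],[0,12,0,0.2,0],[0,20,0,0.3,0],[0,22,-5,0.3,0],[0,22,-10,0.3,0],[0,22,-14,0.3,0],[0,22,-17,0.3,0],[0,22,-17,0.3,0]]]}}

```text
time: 21.07
tool_pos: [0.4647, 0.3008, 0.1003]
ee_rot: [-3.116, -0.606, 0.18]
wrist_force: [0.2, 0.4, -3.9]
width: 0.0192
```

```bash
python3 - <<'E'
from snap import *
from bench import robot
o=robot.get_obs();print(o["joint_positions"],o["tool_pos"],o["ee_rot"],o["wrist_force"])
E
```

```text
[ 0.6064 -0.2257  2.0048 -0.2961  0.8124  2.1326] [0.4647 0.3008 0.1003] [-3.1157 -0.6062  0.1804] [ 0.1859  0.3873 -3.8711]
```

{"api": "step_arm", "payload": {"plan": [[[0,0,-1,0,0],[0,0,-2,0,0],[0,0,-3,0,0],[0,0,-3,0,0]]]}}

```text
time: 21.4
tool_pos: [0.4655, 0.3012, 0.0988]
ee_rot: [-3.114, -0.609, 0.18]
wrist_force: [-0.3, -0.4, -4.0]
width: 0.0195
```

{"api": "step_arm", "payload": {"plan": [[[0,0,-1,0,0],[0,0,-2,0,0],[0,0,-2,0,0]]]}}

```text
time: 21.65
tool_pos: [0.4654, 0.301, 0.0968]
ee_rot: [-3.114, -0.609, 0.18]
wrist_force: [-0.1, 0.6, -3.6]
width: 0.0196
```

{"api": "step_arm", "payload": {"plan": [[[0,0,-1,0,0],[0,0,-2,0,0],[0,0,-2,0,0]]]}}

```text
time: 21.9
tool_pos: [0.4663, 0.3016, 0.0964]
ee_rot: [-3.113, -0.611, 0.18]
wrist_force: [-1.2, -0.4, 0.4]
width: 0.0189
```

{"api": "step_arm", "payload": {"plan": [[[0,0,0,0,50],[0,0,0,0,50],[0,0,0,0,50],[0,0,0,0,50],[-5,-1,8,0,50],[-15,-3,25,0,50],[-30,-5,50,0,50],[-45,-8,75,0,60]]]}}

```text
time: 22.57
tool_pos: [0.4196, 0.2925, 0.1704]
ee_rot: [-3.115, -0.607, 0.18]
wrist_force: [1.2, 0.8, 0.4]
width: 0.051
```

```bash
python3 - <<'E'
from snap import *
a,c,o=snap("side","s3"); b,c2,o=snap("top","t3")
cv2.imwrite("pics/v2.png",np.hstack([cv2.resize(a[130:350,170:400],(400,384)),cv2.resize(b[100:290,140:340],(400,384))])[:,:,::-1])
E
```

```text
22.5667 [0.4196 0.2925 0.1704] [-3.1151 -0.6073  0.18  ] [1.1766 0.7558 0.4258] 0.051045211735939414
22.6167 [0.4206 0.2945 0.1786] [-3.1082 -0.6183  0.1775] [1.2411 0.7835 3.0025] 0.05421308991896547
```

View pics/v2.png

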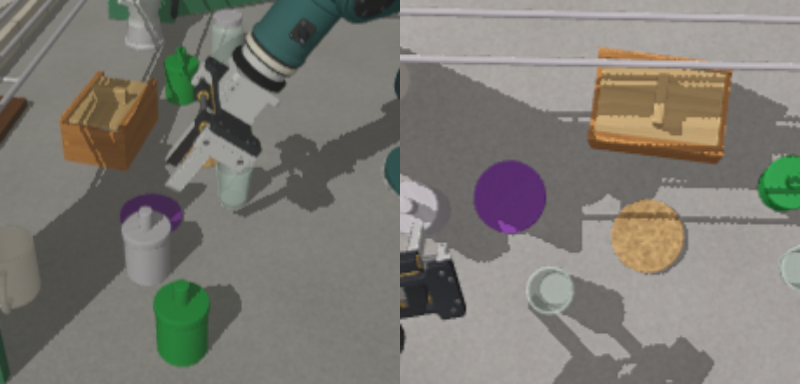

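{"api": "step_arm", "payload": {"plan": [[[0,-38,10,-0.04,60],[10,-76,10,-0.08,65],[25,-114,10,-0.12,70],[40,-152,10,-0.16,80],[60,-190,10,-0.2,80],[80,-228,5,-0.24,80],[100,-264,0,-0.28,80],[110,-300,0,-0.32,80]]]}}

```text
time: 23.33
tool_pos: [0.5308, -0.0092, 0.1684]
ee_rot: [-3.114, -0.607, -0.143]
wrist_force: [-0.2, 0.9, -0.0]
width: 0.0747
```

```bash
python3 - <<'E'
from snap import *
b,c,o=snap("wrist","w4")
m=b[60:300,120:420];cv2.imwrite("pics/v3.png",cv2.resize(m,(750,600),interpolation=cv2.INTER_CUBIC)[:,:,::-1])
t=cam(dict(np.load("t3.npz")));print(on(t,270.5,149.5,.112))
A=R.from_euler("xyz",o["ee_rot"]).as_matrix();print(A[:,2],A[:,1],o["joint_positions"])
E
```

```text
23.3333 [ 0.5308 -0.0092  0.1684] [-3.1141 -0.6072 -0.1429] [-0.2254  0.9107 -0.0432] 0.07468589640897019
[ 0.5926 -0.0189  0.112 ]
[ 0.5685 -0.054  -0.8209] [-0.1268 -0.9917 -0.0226] [-0.1422 -0.39    1.9828  0.0335  0.9418  1.5516]
```

View pics/v3.png

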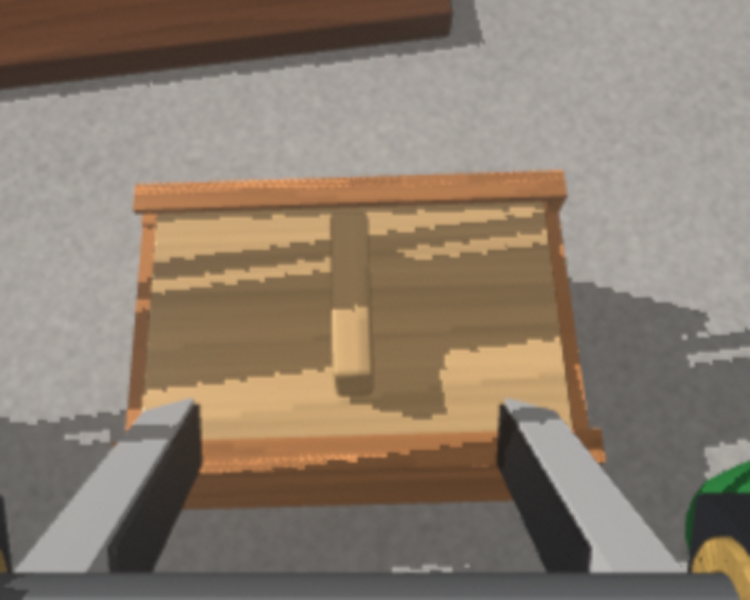

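```bash
python3 - <<'E'
from h import *
np.set_printoptions(precision=4,suppress=True)
d=dict(np.load("w4.npz"));c=cam(d,d)
f=lambda u,v,z:on(c,120+u/2.5,60+v/2.5,z)
a,b=f(135,188,.09),f(565,174,.09);e,g=f(130,458,.09),f(600,434,.09)
print(a,b,np.arctan2(-(a-b)[0],(a-b)[1]),e,g,np.arctan2(-(e-g)[0],(e-g)[1]))
h1,h2=f(351,213,.112),f(351,375,.112);print(h1,h2,(h1+h2)/2,np.arctan2((h1-h2)[1],(h1-h2)[0]))
E
```

```text
[0.6635 0.0641 0.09  ] [ 0.6453 -0.1114  0.09  ] -0.10333937206003985 [0.5513 0.0689 0.09  ] [ 0.5378 -0.0992  0.09  ] -0.08019866728604605
[ 0.6269 -0.0212  0.112 ] [ 0.5647 -0.0132  0.112 ] [ 0.5958 -0.0172  0.112 ] -0.12829234447995963
```

{"api": "step_arm", "payload": {"plan": [[[20,-3,-20,0,80],[40,-6,-40,0,80],[57,-8,-58,0,80],[66,-9,-70,0,80],[69,-9,-73,0,40],[69,-9,-73,0,0],[69,-9,-73,0,0],[69,-9,-73,0,0]]]}}

```text
time: 24.05
tool_pos: [0.5998, -0.0157, 0.0984]
ee_rot: [-3.114, -0.611, -0.14]
wrist_force: [0.1, 0.3, -0.2]
width: 0.0522
```

{"api": "step_arm", "payload": {"plan": [[[0,0,0,0,0],[0,0,0,0,0],[0,0,0,0,0],[0,0,0,0,0],[0,0,0,0,0],[0,0,0,0,0],[0,0,0,0,0]]]}}

```text
time: 24.63
tool_pos: [0.5999, -0.0161, 0.0977]
ee_rot: [-3.115, -0.61, -0.139]
wrist_force: [-0.7, 0.3, 1.3]
width: 0.0137
```

{"api": "step_arm", "payload": {"plan": [[[0,1,0,0,0],[0,2,0,0,0],[0,3,0,0,0]]]}}

```text
time: 24.88
tool_pos: [0.5999, -0.0132, 0.0975]
ee_rot: [-3.115, -0.61, -0.14]
wrist_force: [0.6, -1.9, 1.8]
width: 0.0135
```

{"api": "step_arm", "payload": {"plan": [[[0.1,0.7,0,0,0],[0.1,1.3,0,0,0],[0.1,1.3,0,0,0]]]}}

```text
time: 25.13
tool_pos: [0.5999, -0.0116, 0.0974]
ee_rot: [-3.115, -0.61, -0.14]
wrist_force: [-0.4, -1.2, 1.7]
width: 0.0141
```

{"api": "step_arm", "payload": {"plan": [[[0.1,1,0,0,0],[0.2,2,0,0,0],[0.3,3,0,0,0]]]}}

```text
time: 25.38
tool_pos: [0.6001, -0.0087, 0.0973]
ee_rot: [-3.115, -0.609, -0.14]
wrist_force: [-0.3, -1.8, 2.4]
width: 0.0139
```

{"api": "step_arm", "payload": {"plan": [[[0.6,5,0.3,0,0],[1.3,12,0.3,0,0],[2.2,20,0.4,0,0],[3.1,28,0.4,0,0],[3.5,32,0.4,0,0]]]}}

```text
time: 25.8
tool_pos: [0.6034, 0.0244, 0.0973]
ee_rot: [-3.114, -0.609, -0.139]
wrist_force: [-0.3, -3.3, 2.0]
width: 0.0138
```

{"api": "step_arm", "payload": {"plan": [[[0.8,7,0.2,0,0],[1.7,16,0.2,0,0],[2.7,25,0.2,0,0],[3.7,34,0.2,0,0],[4.7,43,0.2,0,0],[5.3,48,0.2,0,0]]]}}

```text
time: 26.3
tool_pos: [0.6085, 0.0723, 0.0973]
ee_rot: [-3.114, -0.608, -0.139]
wrist_force: [-0.4, -1.8, 2.1]
width: 0.0136
```

{"api": "step_arm", "payload": {"plan": [[[0.8,7,0.1,0,0],[1.7,16,0.1,0,0],[2.7,25,0.1,0,0],[3.7,34,0.1,0,0],[4.6,43,0.1,0,0],[5.3,50,0.1,0,0]]]}}

```text
time: 26.8
tool_pos: [0.6138, 0.122, 0.0974]
ee_rot: [-3.115, -0.608, -0.14]
wrist_force: [0.1, -2.6, 2.6]
width: 0.0136
```

{"api": "step_arm", "payload": {"plan": [[[0.7,6,0.1,0,0],[1.5,14,0.1,0,0],[2.4,22,0.1,0,0],[3.2,30,0.1,0,0],[4,37,0.1,0,0],[4.5,42,0.1,0,0]]]}}

```text
time: 27.3
tool_pos: [0.6178, 0.1647, 0.0965]
ee_rot: [-3.113, -0.607, -0.14]
wrist_force: [-0.3, 0.3, -1.3]
width: 0.0133
```

```bash
python3 - <<'E'
from snap import *
a,c,o=snap("side","s4");b,c2,_=snap("top","t4");print(o["joint_positions"])
cv2.imwrite("pics/v4.png",np.hstack([cv2.resize(a[110:330,130:360],(400,384)),cv2.resize(b[80:270,140:340],(400,384))])[:,:,::-1])
E
```

```text
27.3 [0.6178 0.1647 0.0965] [-3.1135 -0.6065 -0.1402] [-0.3442  0.2555 -1.2788] 0.013320437386243125
27.35 [0.618  0.1652 0.0967] [-3.113  -0.6069 -0.1398] [ 0.3124  1.0034 -0.9619] 0.013668438918210313
[ 0.2876 -0.018   1.8296 -0.3043  0.7803  2.1466]
```

View pics/v4.png

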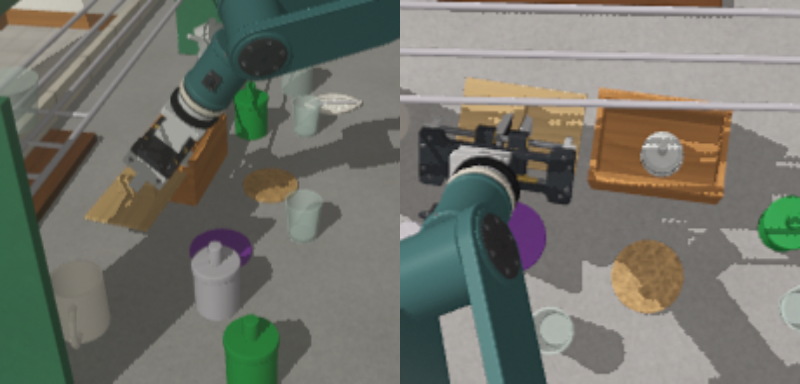

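{"api": "step_arm", "payload": {"plan": [[[0,6,0,0,0],[1,15,0,0,0],[1,15,-10,0,0],[1,15,-22,0,0],[1,15,-36,0,0],[1,15,-50,0,0],[1,15,-62,0,0],[1,15,-68,0,0]]]}}

```text
time: 28.07
tool_pos: [0.6175, 0.1775, 0.0257]
ee_rot: [-3.117, -0.604, -0.139]
wrist_force: [-0.5, -0.7, -1.4]
width: 0.0141
```

```bash
python3 - <<'E'
from bench import robot
o=robot.get_obs();print(o["joint_positions"],o["tool_pos"],o["ee_rot"])
E
```

```text
[ 0.31587586  0.08313089  1.88384861 -0.38672142  0.64692164  2.26547022] [0.61750082 0.17750054 0.02573638] [-3.1170204  -0.60384823 -0.1390003 ]
```

{"api": "step_arm", "payload": {"plan": [[[0,0,-1.5,0,0],[0,0,-3,0,0],[0,0,-4,0,0],[0,0,-4,0,0]]]}}

```text
time: 28.4
tool_pos: [0.6201, 0.1785, 0.0267]
ee_rot: [-3.113, -0.61, -0.14]
wrist_force: [0.9, -0.1, -1.4]
width: 0.0138
```

{"api": "step_arm", "payload": {"plan": [[[0,0,-1,0,0],[0,0,-2,0,0],[0,0,-2,0,0]]]}}

```text
time: 28.65
tool_pos: [0.6197, 0.1784, 0.0242]
ee_rot: [-3.114, -0.609, -0.14]
wrist_force: [0.6, -0.2, -2.2]
width: 0.0138
```

{"api": "step_arm", "payload": {"plan": [[[0,0,-1.5,0,0],[0,0,-3,0,0],[0,0,-3,0,0],[0,0,-3,0,0]]]}}

```text
time: 28.98
tool_pos: [0.6195, 0.1784, 0.0206]
ee_rot: [-3.114, -0.609, -0.14]
wrist_force: [0.2, 0.1, -1.6]
width: 0.014
```

{"api": "step_arm", "payload": {"plan": [[[0,0,-1,0,0],[0,0,-2,0,0],[0,0,-2,0,0]]]}}

```text
time: 29.23
tool_pos: [0.62, 0.1786, 0.0196]
ee_rot: [-3.114, -0.61, -0.14]
wrist_force: [-1.8, 1.0, 2.9]
width: 0.0137
```

{"api": "step_arm", "payload": {"plan": [[[0,0,0,0,45],[0,0,0,0,45],[0,0,0,0,45],[0,0,0,0,45],[-3,0,6,0,45],[-12,1,20,0,45],[-25,2,42,0,45],[-45,0,70,0,45]]]}}

```text
time: 29.9
tool_pos: [0.5734, 0.1781, 0.0876]
ee_rot: [-3.116, -0.605, -0.139]
wrist_force: [1.1, 0.0, 1.1]
width: 0.0421
```

```bash
python3 - <<'E'
from h import *
np.set_printoptions(precision=4,suppress=True)
t=cam(dict(np.load("t4.npz")))
b=cv2.imread("pics/t4.png")
g=b[130:185,240:305]; hsv=cv2.cvtColor(g,cv2.COLOR_BGR2HSV)
m=(hsv[...,1]<40)&(hsv[...,2]>60)
ys,xs=np.nonzero(m);print(len(xs),xs.mean()+240,ys.mean()+130,xs.min()+240,xs.max()+240,ys.min()+130,ys.max()+130)
m=m.astype(np.uint8);n,l,st,ce=cv2.connectedComponentsWithStats(m);print(st,ce+[240,130])
print(on(t,270.5,155.7,.036))
E
```

```text
1099 271.1483166515014 161.15559599636032 240 304 130 184
[[   0    0   65   52 2476]
 [   0    0   65    4  241]
 [  20   15   21   22  360]
 [   0   21   65   34  498]] [[272.378  155.1555]
 [273.2241 131.4315]
 [270.4167 155.8028]
 [270.6727 179.4096]]
[ 0.5904 -0.0209  0.036 ]
```

{"api": "step_arm", "payload": {"plan": [[[-10,-5,35,0,60],[-20,-25,60,0,60],[-30,-60,77,0,60],[-40,-98,77,0,60],[-46,-136,77,0,60],[-52,-174,77,0,60],[-52,-190,77,0,60],[-52,-190,77,0,60]]]}}

```text
time: 30.57
tool_pos: [0.5221, -0.0152, 0.1667]
ee_rot: [-3.115, -0.611, -0.145]
wrist_force: [0.2, -0.6, 1.0]
width: 0.0568
```

```bash
python3 - <<'E'
from snap import *
b,c,o=snap("wrist","w5");b2,_,_=snap("side","s5")
m=b[60:300,120:420];cv2.imwrite("pics/v5.png",np.hstack([cv2.resize(m,(500,400),interpolation=cv2.INTER_CUBIC),cv2.resize(b2[110:330,130:300],(300,400))])[:,:,::-1])
A=R.from_euler("xyz",o["ee_rot"]).as_matrix();print(A[:,2],A[:,1])
print(proj(c,[.59,-.021,.077]),proj(c,[.59,-.021,.036]))
E
```

```text
30.5667 [ 0.5221 -0.0152  0.1667] [-3.115  -0.6108 -0.1455] [ 0.2197 -0.5605  1.0346] 0.05678631133902627
30.6167 [ 0.5222 -0.0135  0.1665] [-3.1138 -0.6101 -0.1446] [0.061  0.7017 1.045 ] 0.05591232497774985
[ 0.5711 -0.0568 -0.8189] [-0.1298 -0.9913 -0.0218]
[258.1889 187.957 ] [259.0987 201.6646]
```

View pics/v5.png

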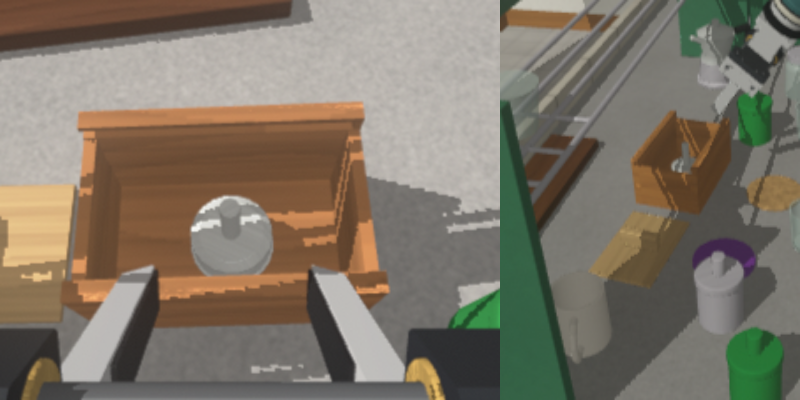

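{"api": "step_arm", "payload": {"plan": [[[16,-2,-23,0,60],[32,-3,-46,0,60],[48,-5,-70,0,60],[64,-6,-93,0,60],[76,-7,-110,0,60],[80,-7,-115,0,60],[80,-7,-115,0,0],[80,-7,-115,0,0]]]}}

```text
time: 31.33
tool_pos: [0.6028, -0.0173, 0.0511]
ee_rot: [-3.114, -0.609, -0.138]
wrist_force: [-0.9, -0.4, 0.9]
width: 0.046
```

{"api": "step_arm", "payload": {"plan": [[[0,0,0,0,0],[0,0,0,0,0],[0,0,0,0,0],[0,0,0,0,0],[0,0,0,0,0],[0,0,0,0,0]]]}}

```text
time: 31.83
tool_pos: [0.6031, -0.019, 0.052]
ee_rot: [-3.115, -0.611, -0.14]
wrist_force: [-1.1, -0.6, 2.7]
width: 0.0119
```

{"api": "step_arm", "payload": {"plan": [[[0,0,4,0,0],[0,0,12,0,0],[0,0,25,0,0],[0,0,40,0,0],[0,0,56,0,0],[0,0,72,0,0],[0,0,88,0,0],[0,0,100,0,0]]]}}

```text
time: 32.5
tool_pos: [0.6028, -0.0186, 0.1529]
ee_rot: [-3.114, -0.61, -0.14]
wrist_force: [-0.3, 1.1, -1.0]
width: 0.0123
```

{"api": "step_arm", "payload": {"plan": [[[-12,1,2,0,0],[-32,2,4,0,0],[-56,4,4,0,0],[-82,6,4,0,0],[-110,8,4,0,0],[-138,10,0,0,0],[-158,11,-5,0,0],[-165,11,-10,0,0]]]}}

```text
time: 33.17
tool_pos: [0.4356, -0.0072, 0.1407]
ee_rot: [-3.114, -0.609, -0.14]
wrist_force: [0.3, -0.7, -1.6]
width: 0.0122
```

{"api": "step_arm", "payload": {"plan": [[[0,0,-10,0,0],[0,0,-25,0,0],[0,0,-42,0,0],[0,0,-56,0,0],[0,0,-66,0,0],[0,0,-72,0,0],[0,0,-72,0,0],[0,0,-72,0,0]]]}}

```text
time: 33.83
tool_pos: [0.4379, -0.0076, 0.0686]
ee_rot: [-3.114, -0.608, -0.14]
wrist_force: [0.0, 0.2, -1.8]
width: 0.0128
```

```bash
python3 - <<'E'
from snap import *
from bench import robot
a,ca,o=snap("side","s6");b,cb,o=snap("top","t6");w,cw,o=snap("wrist","w6")
print(o["joint_positions"])
# coaster by colour from clear views (start images)
for n in ("top0","side0"):
    im=cv2.imread(f"pics/{n}.png");c=cam(dict(np.load(n+".npz")));h=cv2.cvtColor(im,cv2.COLOR_BGR2HSV)
    p=proj(c,[.427,-.006,.008]).astype(int)
    m=cv2.inRange(h,(8,70,90),(25,255,255));k=np.zeros_like(m);cv2.circle(k,tuple(map(int,p)),32,255,-1);m&=k
    m=cv2.morphologyEx(m,cv2.MORPH_CLOSE,np.ones((5,5)));nn,l,st,ce=cv2.connectedComponentsWithStats(m);i=1+st[1:,4].argmax()
    x,y,ww,hh=st[i][:4];cc=max(cv2.findContours((l==i).astype(np.uint8),0,2)[0],key=len);e=cv2.fitEllipse(cc)
    print(n,st[i],e,on(c,*e[0],.008))
cv2.imwrite("pics/v6.png",np.hstack([cv2.resize(w[60:300,120:420],(400,320)),cv2.resize(a[170:270,230:355],(400,320))])[:,:,::-1])
E
```

```text
33.8333 [ 0.4379 -0.0076  0.0686] [-3.1141 -0.6082 -0.1401] [ 0.045   0.1727 -1.8458] 0.01276313966766755
33.8833 [ 0.4383 -0.0077  0.0695] [-3.1142 -0.6097 -0.1401] [ 0.0436  0.4663 -0.1928] 0.012250930779925817
33.9333 [ 0.4384 -0.0077  0.0699] [-3.1142 -0.6104 -0.1401] [ 0.2124  0.6704 -1.8624] 0.012415925148350155
[-0.1944 -0.5892  2.2987  0.0796  0.8252  1.4721]
top0 [ 245  198   37   37 1042] ((263.3480224609375, 216.25120544433594), (35.40175247192383, 35.72249221801758), 133.32937622070312) [ 0.4271 -0.0053  0.008 ]
side0 [270 206  31  21 491] ((284.63037109375, 215.6932373046875), (19.395109176635742, 30.370439529418945), 88.04548645019531) [0.429  0.0016 0.008 ]
```

View pics/v6.png

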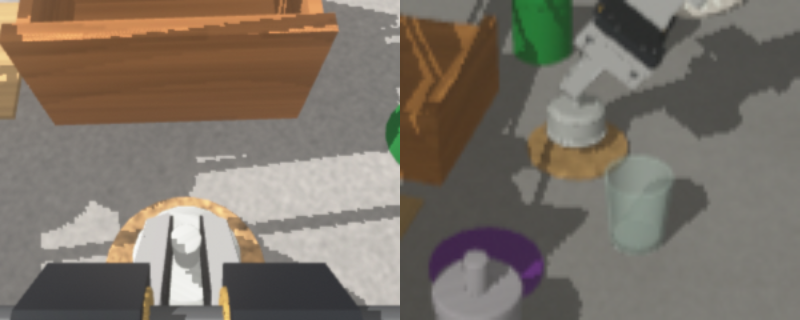

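```bash
python3 - <<'E'
from h import *
np.set_printoptions(precision=4,suppress=True)
s=cam(dict(np.load("s6.npz")))
for v in (207.5,209,210.5): print(on(s,285,v,.024))
d=dict(np.load("w6.npz"));w=cam(d,d)
f=lambda u,v,z:on(w,120+u*.75,60+v*.75,z)
# coaster outline: left, right, top ; basket top outline left/right/top
print("coaster L,R,top",f(108,258,.008),f(262,250,.008),f(185,197,.008))
print("basket-top edges",f(133,252,.054),f(240,247,.054),f(185,206,.054)); print("tube top",f(186,230,.095))
E
```

```text
[ 0.4317 -0.0207  0.024 ]
[ 0.4303 -0.0124  0.024 ]
[ 0.4289 -0.0042  0.024 ]
coaster L,R,top [0.4432 0.0418 0.008 ] [ 0.4358 -0.0538  0.008 ] [ 0.4765 -0.0106  0.008 ]
basket-top edges [0.4355 0.0201 0.054 ] [ 0.4311 -0.0343  0.054 ] [ 0.4563 -0.0092  0.054 ]
tube top [ 0.4334 -0.0078  0.095 ]
```

{"api": "step_arm", "payload": {"plan": [[[0,1,-4,0,0],[0,1,-8,0,0],[0,1,-11,0,0],[0,1,-13,0,0],[0,1,-13,0,0]]]}}

```text
time: 34.4
tool_pos: [0.437, -0.0065, 0.0548]
ee_rot: [-3.114, -0.607, -0.14]
wrist_force: [0.1, -0.7, -0.9]
width: 0.0126
```

{"api": "step_arm", "payload": {"plan": [[[0,0,-1,0,0],[0,0,-2,0,0],[0,0,-2,0,0]]]}}

```text
time: 34.65
tool_pos: [0.4378, -0.0066, 0.0542]
ee_rot: [-3.114, -0.61, -0.14]
wrist_force: [-0.6, 1.0, -0.7]
width: 0.012
```

{"api": "step_arm", "payload": {"plan": [[[0,0,-1,0,0],[0,0,-1.5,0,0],[0,0,-1.5,0,0]]]}}

```text
time: 34.9
tool_pos: [0.4387, -0.0067, 0.0541]
ee_rot: [-3.114, -0.612, -0.14]
wrist_force: [-2.6, 1.2, 5.5]
width: 0.0118
```

{"api": "step_arm", "payload": {"plan": [[[0,0,1,0,60],[0,0,1,0,60],[0,0,1,0,60],[0,0,1,0,60],[-3,0,6,0,60],[-12,1,20,0,60],[-25,2,42,0,60],[-45,4,70,0,60]]]}}

```text
time: 35.57
tool_pos: [0.3997, -0.0017, 0.1187]
ee_rot: [-3.116, -0.595, -0.14]
wrist_force: [-20.1, -1.1, 21.9]
width: 0.0561
```

{"api": "step_arm", "payload": {"plan": [[[-20,0,30,0,60],[-40,0,60,0,60],[-60,0,90,0,60],[-80,0,110,0,60],[-80,0,110,0,60]]]}}

```text
time: 35.98
tool_pos: [0.395, 0.0065, 0.2307]
ee_rot: [-3.126, -0.575, -0.139]
wrist_force: [-0.3, -0.6, -0.4]
width: 0.0562
```

```bash
python3 - <<'E'
from snap import *
b,cb,o=snap("top","t7");a,ca,_=snap("side","s7");w,cw,ow=snap("wrist","w7")
def blob(im,c,p,r,lo,hi,z,n):
    h=cv2.cvtColor(np.ascontiguousarray(im[:,:,::-1]),cv2.COLOR_BGR2HSV);q=proj(c,p);k=np.zeros(h.shape[:2],np.uint8);cv2.circle(k,tuple(int(x) for x in q),r,255,-1)
    m=cv2.inRange(h,lo,hi)&k;nn,l,st,ce=cv2.connectedComponentsWithStats(m)
    if nn<2: print(n,"none",q);return
    i=1+st[1:,4].argmax();print(n,q,st[i],ce[i],on(c,*ce[i],z))
g=((0,0,100),(180,50,255));k=((8,70,60),(25,255,255))
for im,c,r,n in ((b,cb,24,"top"),(a,ca,20,"side"),(w,cw,60,"wrist")):
    blob(im,c,[.427,-.005,.02],r,*g,.02,n+" funnel"); blob(im,c,[.427,-.005,.008],r,*k,.008,n+" cork")
# bystander change between first and last images away from the arm
for n,new in (("top0",b),("side0",a)):
    old=cv2.imread(f"pics/{n}.png")[:,:,::-1];dd=(np.abs(old.astype(int)-new).sum(2)>90).astype(np.uint8);dd=cv2.morphologyEx(dd,cv2.MORPH_OPEN,np.ones((3,3)))
    nn,l,st,ce=cv2.connectedComponentsWithStats(dd);print(n,[s.tolist() for s in st[1:] if s[4]>30])
E
```

```text
35.9833 [0.395  0.0065 0.2307] [-3.1262 -0.5749 -0.1389] [-0.2606 -0.576  -0.4071] 0.05620828974632662
36.0333 [0.3957 0.0066 0.2326] [-3.1261 -0.5778 -0.1388] [0.2205 0.6981 1.8076] 0.05626475581476568
36.0833 [0.3954 0.0066 0.2305] [-3.1262 -0.5759 -0.1385] [0.0211 0.0384 0.1448] 0.05661789674874024
top funnel [263.2588 216.1574] [239 192  49  49 737] [262.9349 215.6554] [ 0.4283 -0.0041  0.02  ]
top cork [263.2276 216.2978] [245 198  37  37 632] [262.8386 216.4035] [ 0.4267 -0.0039  0.008 ]
side funnel [285.6287 211.4566] [266 192  40  40 849] [286.1178 208.3804] [ 0.4283 -0.0222  0.02  ]
side cork [285.6061 214.573 ] [270 208  31  18 265] [284.7321 218.2113] [0.4265 0.0149 0.008 ]
wrist funnel [266.8377 240.9543] [ 207  180  120  110 5860] [264.1534 232.2078] [ 0.4392 -0.003   0.02  ]
wrist cork [266.7405 242.4958] [ 230  208   73   72 2462] [265.8018 246.6507] [ 0.4215 -0.003   0.008 ]
top0 [[238, 134, 64, 24, 810], [199, 137, 13, 17, 164], [238, 157, 13, 9, 82], [132, 190, 63, 39, 1199], [253, 205, 28, 28, 450], [283, 224, 10, 6, 44], [207, 238, 43, 38, 1014], [224, 245, 78, 67, 2502], [267, 263, 176, 121, 9991], [164, 309, 61, 75, 1661], [486, 340, 26, 44, 975], [285, 352, 10, 16, 63], [233, 355, 36, 23, 550], [269, 355, 13, 21, 189], [446, 371, 21, 10, 100]]
side0 [[367, 0, 124, 36, 3344], [325, 32, 91, 134, 4759], [418, 39, 15, 50, 409], [427, 43, 85, 58, 3497], [397, 77, 8, 5, 35], [308, 108, 11, 13, 82], [321, 116, 15, 9, 84], [412, 118, 61, 38, 1278], [299, 124, 19, 18, 180], [320, 129, 11, 9, 66], [478, 161, 16, 20, 181], [331, 165, 89, 58, 2410], [210, 171, 28, 33, 491], [432, 171, 80, 88, 2332], [277, 204, 14, 16, 159], [413, 211, 41, 14, 208], [418, 233, 23, 13, 172], [210, 237, 10, 10, 69], [240, 248, 46, 38, 895]]
```

```bash
python3 - <<'E'
from snap import *
o=robot.get_obs();print(o["joint_positions"],o["wrist_force"])
for n,x0,y0,w_,h_ in (("side",268,188,36,36),("top",244,196,40,40)):
    a=cv2.imread(f"pics/{n[0]}7.png");b=cv2.imread(f"pics/{n}0.png");c=cam(dict(np.load(n+"0.npz")))
    print(n,"tube top",proj(c,[.427,-.005,.079]),"tube base",proj(c,[.427,-.005,.038]),"rim",proj(c,[.427,-.005,.008]))
    h=cv2.cvtColor(a,cv2.COLOR_BGR2HSV)[y0:y0+h_,x0:x0+w_]
    d=np.abs(a.astype(int)-b).sum(2)[y0:y0+h_,x0:x0+w_]
    for r in range(h_): print(y0+r,"".join("c" if h[r,i,1]>70 else ("#" if d[r,i]>40 else ".") for i in range(w_)))
E
```

```text
[-0.1433 -0.7567  2.0426  0.0186  1.283   1.5616] [-0.153  -0.5668 -0.4083]
side tube top [285.7431 195.6477] tube base [285.663  206.7204] rim [285.6061 214.573 ]
188 ccccccccccccc.......................
189 .cccccccccc.........................
190 ....................................
191 ....................................
192 ....................................
193 ....#...............................
194 ....#...........##..................
195 ...............###..................
196 ...............###..................
197 ...............###..................
198 ...............###..................
199 ...............###..................
200 ...............###..................
201 ...............###..................
202 ...............####.................
203 ............#########........###....
204 ............##########.....#####....
205 ..........##########..#....#####....
206 .........##########.####..#####.....
207 ........################.#####......
208 .......c##################c##.......
209 ......cc##################ccc#......
210 ....cccc##################cccc
[... 1726 characters left out ...]
###############ccccccc...
221 ..ccccccccc###################ccccccc...
222 .#.cccccccc##################cccccccc...
223 ###ccccccccc################cccccccc....
224 #.#cccccccccc##############ccccccccc...#
225 #.#.ccccccccccc##########ccccccccccc...#
226 ###..cccccccccccc#####ccccccccccccc...##
227 ###..cccccccccccccccccccccccc###cc....##
228 ##....cccccccccccccccccccccc#####c...#..
229 .#.....ccccccccccccccccccccc######......
230 .#......cccccccccccccccccccc#######.....
231 ##.......ccccccccccccccccccc######......
232 ##.........ccccccccccccccccc#####.......
233 ##...........ccccccccccccccc.####.......
234 #...............cccccccc...######.......
235 #..........................#.####.......
```

{"api": "step_arm", "payload": {"plan": [[[8,0,5,0,60],[20,0,10,0,60],[30,0,10,0,60],[30,0,10,0,60],[30,0,10,0,60],[30,0,10,0,60]]]}}

```text
time: 36.63
tool_pos: [0.424, 0.0065, 0.2359]
ee_rot: [-3.126, -0.569, -0.139]
wrist_force: [-0.2, 0.1, 0.1]
width: 0.0562
```

```bash
python3 - <<'E'
from bench import robot
o=robot.get_obs();print(o["time"],o["joint_positions"],o["tool_pos"],o["wrist_force"],o["qvel"])
robot.close_job()
E
```

```text
36.6333 [-0.12499751 -0.66828345  1.98862205  0.00817271  1.25230235  1.58013754] [0.42396748 0.00651534 0.23594274] [-0.20874879  0.10414146  0.08818528] [ 0.00047132 -0.01246686 -0.00170518  0.00040026 -0.00166615  0.00107452]
the job is handed in; nothing more can be done
```

The job is done and handed in at 36.6 s of the 72 s allowed.

- **Tilt:** moves cannot command a tilt, so I built up a slant of about 35 degrees by pulling the arm past its reach.
- **Canister:** I lifted it off by its knob and stood it upright on the counter near (0.455, 0.30).
- **Lid:** it gave towards +y with about 2–3 N, so I slid it out that way and laid it flat beside the box, handle up.
- **Funnel:** I lifted it out by its tube and stood it on the cork coaster.

**Last checks:** the top and side pictures show the funnel upright and within about 2 mm of the coaster's centre. Differences from the first pictures showed no sign that anything else had moved. Some changed patches near a tumbler and the jar look like arm shadow in one view, and the other view is clear there. At hand-in the arm touched nothing and the wrist force was about zero.

**What went wrong:**
- **Cupboard contact:** while building up the slant, a stretch over the cupboard met something, probably its top rail, with about 52 N at the wrist. I think the fingertips touched, but could not confirm it was not the gripper body, which would be over the 40 N limit.
- **Wrist turn limit:** carrying the canister, the last joint reached its range limit and the tool tilted by about 1.5 degrees. I turned it back into range before setting the canister down.
- **Final retreat:** I read about 30 N, which I put down to the second joint reaching the end of its range (-0.757 of -0.76). The funnel stayed in place.

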